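# Trace the L-shaped open joint with the ball-tipped seam probe

### The job

Check the open joint before it is welded: take the seam probe from its cradle, set its ball tip in the L-shaped groove between the steel plates at the open end of the long leg, and guide it slowly, at about 3 cm a second, along the long leg, round the corner and along the short leg to its open end, keeping the ball well down between the plates and not forcing it. Then lay the probe back in both saddles of the cradle and leave the other things on the bench where they are.

Things in the scene. Friction and masses are not known exactly. Their poses are not given: they have to be found in the camera images.
- probe: seam probe lying level in the cradle, 0.1 kg: square wooden handle 16 x 16 x 110 mm (x = -58 to +52 mm) with a thin steel shank bent straight down at one end to a 6 mm steel ball. Origin: on the handle's centre line, midway between the saddles (the place to grip, from above, on the handle's upright sides; 66 mm free between the saddles). x along the handle to the shank, z up.
- tip (a point): lowest point of the probe's ball, at (66, 0, -55) mm in the probe's frame. In the cradle it hangs clear beyond the foot, 15 mm above the bench.
- cradle: wooden cradle fixed to the bench: foot 112 x 56 x 12 mm and two saddles 10 mm thick, 76 mm apart along x (centres), each an open U 22 mm wide, flared above to about 38 mm; saddle floors 62 mm, tops 84 mm above the bench. Origin: centre of the underside. The probe at home has its origin 70 mm straight above it and its x along the cradle's x.
- joint_plates: two 14 mm thick steel plates, a rectangle nested in an L, on a 156 x 119 x 10 mm backing plate fixed to the bench; between them an L-shaped open groove 14 mm wide, floor 10 mm and plate tops 24 mm above the bench (screw heads 5 mm more). Origin: centre of the underside, z up. Groove centre line (mm): open end (-70, -15), corner (25, -15), end of short leg (25, 50).
- tape: small roll of tape, 55 mm across, 19 mm high, lying loose on the bench between the cradle and the steel plates; bystander. Origin: centre of its underside.
- wood_offcut: loose planed wood offcut 45 x 90 x 28 mm behind the work; bystander. Origin: centre of its underside.
- seam0 (a point): point on the groove's centre line, 12 mm inside the open end of the long leg; 15 mm above the bench, so 5 mm above the groove's floor and 9 mm below the plates' top face
- seam1 (a point): point on the groove's centre line, 40 mm along the long leg from its open end; 15 mm above the bench, so 5 mm above the groove's floor and 9 mm below the plates' top face
- seam2 (a point): point on the groove's centre line, 67 mm along the long leg from its open end; 15 mm above the bench, so 5 mm above the groove's floor and 9 mm below the plates' top face
- seam3 (a point): point on the groove's centre line, at the corner (95 mm along the long leg); 15 mm above the bench, so 5 mm above the groove's floor and 9 mm below the plates' top face
- seam4 (a point): point on the groove's centre line, 27 mm along the short leg from the corner; 15 mm above the bench, so 5 mm above the groove's floor and 9 mm below the plates' top face
- seam5 (a point): point on the groove's centre line, 53 mm along the short leg from the corner, 12 mm before its open end; 15 mm above the bench, so 5 mm above the groove's floor and 9 mm below the plates' top face

How it is judged:
By the outcome, as a careful person would: the job done as asked, in the order asked, and still so for the second after the job is handed in, with the robot touching nothing.
It also fails if it takes over 59 s, if anything falls off the work surface, if the arm or the gripper's body presses on something with over 40 N, if the wrist force passes 120 N, or if a joint passes its speed limit or range.

### The arm

A 7-joint arm with a two-finger parallel gripper is mounted at the origin on a cart in front of the work surface, level with it; the furniture and walls round the work are solid. World frame = base frame: x ahead of the robot, y to its left, z up, the work surface at z = 0. Lengths are in m, angles in rad, forces in N, time in s.
With the tool pointing down it reaches from about 0.4 to 0.925 m from the base axis. Payload 4.1 kg.
Tool frame: the origin (TCP) lies on the centre line of the jaws, within the pads' length; the fingertips stand 11 mm ahead of it and the grasp point (between the pads) lies 8 mm behind it (manip.tip_reach is the distance from the TCP to the fingertips, in m); z points along the fingers, y is the line along which they close (so a half turn about z gives the same grasp; the last joint's range is limited). The gripper opens to 85 mm and grips with 20 to 120 N. Pads are 22 mm wide; open, the fingers measure 114 mm over their backs; the gripper's body (76 mm by 85 mm) begins 54 mm behind the grasp point. The pads swing forward as they close: fully open they stand 13 mm farther back than shut.
Start: joints at [1.095, 0.398, 0.045, 1.537, -0.019, 1.207, -0.051], TCP at [0.239, -0.604, 0.242] pointing down, gripper open.
Joint ranges: [-2.82, 2.82], [-0.49, 2.23], [-1.37, 1.46], [0, 2.46], [-1.36, 4.5], [0.23, 2], [-2.94, 2.94]. Speed limits (rad/s): [2.57, 2.57, 3.14, 3.14, 3.14, 3.14, 3.14].

### API

Orientations are given as [roll, pitch, yaw] about the fixed x, y, z axes, in that order (R = Rz(yaw) Ry(pitch) Rx(roll)).
In Python, from rig import manip, grab_frame, camera_info gives the robot as it stands. The module is installed in compiled form; this text tells all that it offers.
- The arm moves only by the tool servo_tool, never from a script. Its arguments are lists of equal length, an entry for each row: "delta_pos": the shift along the tool's x, y, z as a fraction of full scale, a list of three; "yaw": the turn about the tool's z as a fraction of full scale. In form: {"delta_pos": [[x, y, z], ...], "yaw": [yaw, ...]}. A call has 1 to 5 rows; each row shifts and turns the commanded pose from where the row before left it, along the tool's axes as they then stand; what a row does not reach is not made up. Full scale, the value 1, is 20 mm for a shift and 1.5 rad for a turn. A row lasts 1/12 s, in which the tool goes at most 41.7 mm and 7.16 degrees, less where a joint would pass 70% of its speed; a pose out of reach is approached as far as the arm can. A call with a number of a shift or a turn outside -1 to 1 is refused whole. A call with a gripper value outside its range is refused whole. "grip" is the closure, from -1 (fully open) to 1 (shut), so that 0 is half open, set as the call begins (left out, the last holds). The fingers move at their own pace and stop on an object; "force" is the grip in N (left out, the last holds). Time passes only in rows, so rows that do not move let the fingers close. It gives the time, the measured TCP pose, the force, the opening and the grip force at its end, in the units of the state.
- manip.sense(): the state, without advancing time (a new reading comes with each control period).
- grab_frame(name): name is "scene" or "side" or "wrist"; returns (picture, depth): 480x640x3 uint8, red, green, blue; 480x640 float32, m along the optical axis (not along the pixel's ray), 0 where there is no reading.
- camera_info(name): a dict with "intrinsics" (3x3 intrinsics, pixels), "position" and "attitude" of the camera in the world. Camera axes: x right, y down, z forward; pixel columns grow to the right and rows downward; lengths in m; the calibration is good to about 2 mm. A picture is of the moment at which its call begins: read the wrist's pose just before it. camera_info takes no time and is no camera call; for the wrist camera it gives the pose at the moment of the call.
- manip.close_job(): hands the job in; it is judged then, once.
The state is a dict: "time_s": time; "joints": joint angles; "qd": joint speeds; "joint_torque": joint torques, N m; "ee_pos": TCP position; "eef_rot": TCP orientation; "force": force on the tool from outside, world axes, zero at the start; "torque": the same for the moment, N m; "grip_width": finger opening in m; "gripper_force": force on a finger pad.
Only numpy, scipy, OpenCV 4.12 (cv2) and the standard library are available. Lean on these libraries where they do the work, as an engineer would, in place of code of your own. Each camera call takes 0.05 s, during which the arm holds its last target. There are 200 camera calls.

## Working session

There is one attempt and no reset: what is moved stays moved. The work goes in short steps, Python scripts to look and compute and a tool call to move; the robot and the scene stay as the last step left them, time stands still between calls to the robot, and variables do not carry over. Pictures are saved under pics/ and viewed, at most 10 in all, crops included, and the job is handed in when it is done.

Besides the shell and the picture viewer there is one more tool, called after ">>>" as a command line: name --pt "numbers of a row" for each row, then --argument value for the rest. servo_tool: Moves the arm, as the interface text tells. Its arguments: {"type":"object","properties":{"delta_pos":{"type":"array"},"yaw":{"type":"array"},"grip":{"type":"number"},"force":{"type":"number"}},"required":["delta_pos","yaw"]}

```bash
mkdir -p pics; cat > h.py <<'E'
import numpy as np,cv2
from scipy.spatial.transform import Rotation as R
from rig import manip, grab_frame, camera_info
def rot(a):
    a=np.array(a,float)
    if a.shape==(3,3): return a
    return R.from_euler('xyz',a).as_matrix() if a.size==3 else R.from_quat(a).as_matrix()
def cloud(name):
    ci=camera_info(name); im,d=grab_frame(name)
    K=np.array(ci['intrinsics']); v,u=np.mgrid[:480,:640]
    p=np.stack([(u-K[0,2])/K[0,0]*d,(v-K[1,2])/K[1,1]*d,d],-1)
    return im,d,p@rot(ci['attitude']).T+np.array(ci['position'])
E
python3 - <<'E'
from h import *
for n in ['scene','side']:
    print(camera_info(n)); im,d,P=cloud(n); cv2.imwrite(f'pics/{n}0.png',im[:,:,::-1]); np.savez(f'{n}0.npz',im=im,d=d,P=P)
s=manip.sense(); print(s['time_s'],s['ee_pos'],s['eef_rot'],manip.tip_reach)
E
```

```text
{'intrinsics': array([[466.95701391,   0.        , 318.74056339],
       [  0.        , 466.95701391, 237.50847572],
       [  0.        ,   0.        ,   1.        ]]), 'position': array([-0.11750925,  0.49616199,  0.45564537]), 'attitude': array([-2.00843788,  0.00667512, -2.1438856 ])}
{'intrinsics': array([[533.62606005,   0.        , 318.30215041],
       [  0.        , 533.62606005, 244.45126303],
       [  0.        ,   0.        ,   1.        ]]), 'position': array([ 0.62726779, -0.85309262,  0.68353969]), 'attitude': array([-2.16562696,  0.01744837, -0.01959191])}
0.1 [ 0.23898302 -0.60388426  0.24136605] [-3.13983749e+00  1.38994623e-04  3.76907029e-01] 0.011
```

View pics/scene0.png

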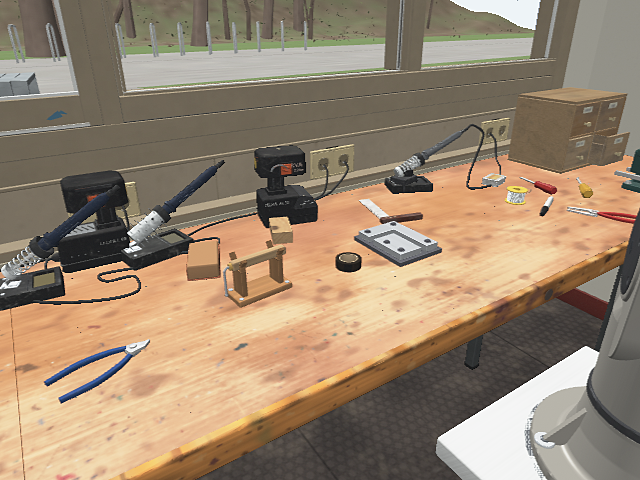

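View pics/side0.png

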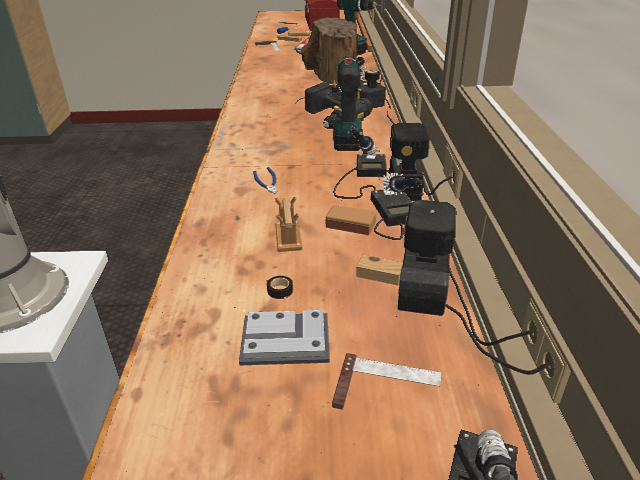

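The side view shows the plates around px (285,336), with the groove's long leg from (245,337) to the corner at (303,337) and the short leg running up to (303,312). The tape is at (280,287) and the cradle at (288,225). In the scene view the probe's shank hangs at (227,283), the far (+y) end of the cradle.

```bash
python3 - <<'E'
from h import *
for n in ['side','scene']:
    f=np.load(n+'0.npz');P=f['P'];d=f['d'];im=f['im'].astype(int)
    Q=P.reshape(-1,3);c=im.reshape(-1,3);ok=d.ravel()>0
    b=ok&(abs(Q[:,2])<.02)&(Q[:,0]>.4)&(Q[:,0]<.8)&(abs(Q[:,1])<.4); print(n,'bench z',np.median(Q[b,2]))
    if n=='side': box=(slice(300,368),slice(232,338)); 
    else: box=(slice(212,270),slice(345,448))
    M=P[box].reshape(-1,3);cc=im[box].reshape(-1,3)
    sat=cc.max(1)-cc.min(1)
    m=(sat<25)&(M[:,2]>.004)
    print('plate',m.sum(),M[m].min(0),M[m].max(0),cv2.minAreaRect(M[m][:,:2].astype(np.float32)*1000))
    t=(sat<25)&(M[:,2]>.018)&(M[:,2]<.028)
    print(' top',cv2.minAreaRect(M[t][:,:2].astype(np.float32)*1000),np.median(M[t][:,2]))
    box=(slice(190,255),slice(268,308)) if n=='side' else (slice(235,308),slice(218,295))
    M=P[box].reshape(-1,3)
    for lo,hi in [(.006,.02),(.06,.1)]:
        t=(M[:,2]>lo)&(M[:,2]<hi)
        print(' cradle',lo,t.sum(),cv2.minAreaRect(M[t][:,:2].astype(np.float32)*1000),M[t].min(0),M[t].max(0))
    box=(slice(272,302),slice(262,298)) if n=='side' else (slice(248,275),slice(333,364))
    M=P[box].reshape(-1,3);t=(M[:,2]>.014)&(M[:,2]<.03);print(' tape',M[t].min(0),M[t].max(0))
E
```

```text
side bench z -0.00021421535357035726
plate 4381 [ 0.49077491 -0.85309262  0.00403395] [ 0.64609941 -0.08822478  0.68353969] ((570.766357421875, -471.00372314453125), (155.04217529296875, 764.97509765625), 0.4144827425479889)
 top ((568.9906005859375, -148.54425048828125), (140.74697875976562, 107.7071533203125), 0.5474945306777954) 0.023627954506247828
 cradle 0.006 383 ((554.1439208984375, 271.47833251953125), (59.4561653137207, 286.8943176269531), 7.494422435760498) [0.50615876 0.12855989 0.00602862] [0.5961904  0.41206066 0.01945605]
 cradle 0.06 382 ((565.4166259765625, 185.46160888671875), (48.287567138671875, 116.15349578857422), 4.558273792266846) [0.53820691 0.12747514 0.06005594] [0.59205564 0.24312158 0.08706307]
 tape [ 0.52818972 -0.03359753  0.01402021] [0.57937641 0.02226945 0.02134414]
scene bench z 0.0012118126995582512
plate 2544 [-0.11750925 -0.29760284  0.0040609 ] [0.73931028 0.49616199 0.45564537] ((318.5682373046875, 141.73782348632812), (192.97805786132812, 1107.1944580078125), 41.010311126708984)
 top ((567.7269897460938, -91.47227478027344), (141.52598571777344, 216.48455810546875), 0.7963656187057495) 0.024947227260339877
 cradle 0.006 1127 ((649.7839965820312, 148.10374450683594), (163.58689880371094, 288.16998291015625), 68.28092193603516) [0.53058703 0.0347824  0.00601372] [0.81387325 0.25822389 0.01999943]
 cradle 0.06 827 ((562.957275390625, 196.062255859375), (46.98519515991211, 125.72193908691406), 4.526951313018799) [0.537249   0.13312628 0.06002164] [0.58947043 0.258659   0.08793125]
 tape [ 0.52608233 -0.03004969  0.01403628] [0.58046983 0.02336772 0.02168244]
```

>>> servo_tool --pt "0 0 -0.2" --pt "0 0 -0.2" --pt "0 0 -0.2" --pt "0 0 -0.2" --pt "0 0 -0.2" --yaw '[-0.077, -0.077, -0.077, -0.077, -0.077]' --grip 0

```text
time_s: 0.52
ee_pos: [0.2391, -0.604, 0.2618]
eef_rot: [-3.141, -0.001, 0.96]
force: [-0.1, -1.0, -0.4]
grip_width: 0.0428
gripper_force: 0.0
```

>>> servo_tool --pt "0 0 0" --pt "0 0 0" --pt "0 0 0" --pt "0 0 0" --pt "0 0 0" --yaw '[-0.077, -0.077, -0.077, -0.077, -0.077]'

```text
time_s: 0.93
ee_pos: [0.239, -0.6041, 0.2617]
eef_rot: [-3.141, -0.001, 1.538]
force: [0.1, -0.2, 1.0]
grip_width: 0.0426
gripper_force: 0.0
```

>>> servo_tool --pt "0 0 0" --pt "0.7 0.7 0" --pt "1 1 0" --pt "1 1 0" --pt "1 1 0" --yaw '[-0.077, 0, 0, 0, 0]'

```text
time_s: 1.35
ee_pos: [0.3076, -0.5239, 0.2617]
eef_rot: [-3.141, -0.001, 1.646]
force: [0.6, 0.2, 1.0]
grip_width: 0.0424
gripper_force: 0.0
```

>>> servo_tool --pt "1 1 0" --pt "1 1 0" --pt "1 1 0" --pt "1 1 0" --pt "1 1 0" --yaw '[0, 0, 0, 0, 0]'

```text
time_s: 1.77
ee_pos: [0.3998, -0.4163, 0.2619]
eef_rot: [-3.141, -0.0, 1.647]
force: [0.2, 0.3, -0.6]
grip_width: 0.0427
gripper_force: 0.0
```

>>> servo_tool --pt "1 1 0" --pt "1 1 0" --pt "1 1 0" --pt "1 1 0" --pt "1 1 0" --yaw '[0, 0, 0, 0, 0]'

```text
time_s: 2.18
ee_pos: [0.4918, -0.309, 0.2619]
eef_rot: [-3.141, -0.0, 1.647]
force: [0.1, 0.0, -0.5]
grip_width: 0.0423
gripper_force: 0.0
```

>>> servo_tool --pt "1 1 0" --pt "1 1 0" --pt "0.6 0.6 0" --pt "0 0 0" --pt "0 0 0" --yaw '[0, 0, 0, 0, 0]'

```text
time_s: 2.6
ee_pos: [0.5395, -0.2534, 0.2618]
eef_rot: [-3.141, -0.0, 1.65]
force: [-0.1, -0.1, 0.1]
grip_width: 0.0424
gripper_force: 0.0
```

```bash
python3 - <<'E'
from h import *
s=manip.sense(); print(s['time_s'],s['ee_pos'],s['eef_rot'],s['force'],s['joints'])
im,d,P=cloud('wrist'); cv2.imwrite('pics/w1.png',im[:,:,::-1]); np.savez('w1.npz',im=im,d=d,P=P); print(camera_info('wrist'))
E
```

```text
2.6 [ 0.53950695 -0.25338865  0.26180524] [-3.14062487e+00 -3.48913845e-04  1.64993517e+00] [-0.11384009 -0.09971034  0.07286659] [ 0.68800841  0.30874981 -0.4043076   1.63540877  0.12745778  1.22458925
  0.33648312]
{'intrinsics': array([[344.94723383,   0.        , 317.55930881],
       [  0.        , 344.94723383, 243.54087082],
       [  0.        ,   0.        ,   1.        ]]), 'position': array([ 0.53249987, -0.187932  ,  0.39303558]), 'attitude': array([2.87273991e+00, 2.38177967e-03, 7.70439389e-02])}
```

View pics/w1.png

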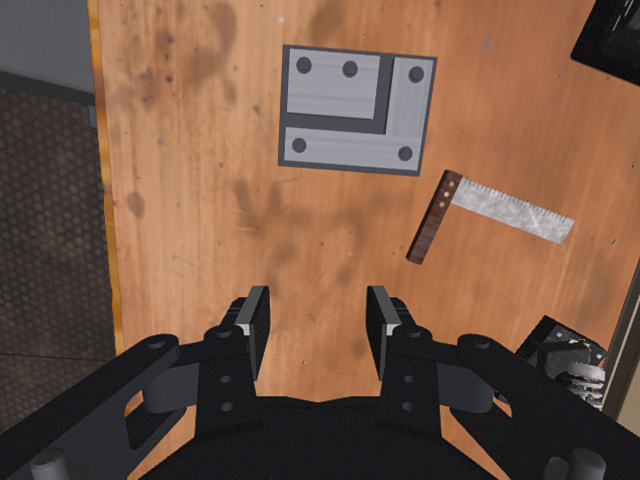

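The wrist view shows the groove running from (286,121) to the corner near (381,127), then up to (384,55). Next I'll measure the groove's edges on the plane of the plate tops.

```bash
cat > groove.py <<'E'
from h import *
f=np.load('w1.npz');im=f['im'];P=f['P'];d=f['d']
ci=dict(K=np.array([[344.94723383,0,317.55930881],[0,344.94723383,243.54087082],[0,0,1]]),p=np.array([0.53249987,-0.187932,0.39303558]),R=rot([2.87273991,2.38177967e-03,7.70439389e-02]))
# rectified top-down map on z=.024, 0.5 mm/px
x0,y0,x1,y1=.47,-.24,.67,-.06; n=2000
xs=np.arange(x0,x1,.0005);ys=np.arange(y1,y0,-.0005)
X,Y=np.meshgrid(xs,ys);W=np.stack([X,Y,np.full_like(X,.024)],-1)
c=(W-ci['p'])@ci['R'];u=c[...,0]/c[...,2]*ci['K'][0,0]+ci['K'][0,2];v=c[...,1]/c[...,2]*ci['K'][1,1]+ci['K'][1,2]
r=cv2.remap(im,u.astype(np.float32),v.astype(np.float32),cv2.INTER_LINEAR)
cv2.imwrite('pics/rect.png',cv2.resize(r[:,:,::-1],None,fx=2,fy=2)[:600,:800])
g=r.astype(int);br=((g.max(2)-g.min(2)<30)&(g.mean(2)>115)).astype(np.uint8)
# long leg: for columns; short leg: for rows
def gap(line,coord,c0):
    i0=np.argmin(abs(coord-c0))
    a=i0
    while not line[a]: a-=1
    b=i0
    while not line[b]: b+=1
    return coord[a],coord[b]
print('bench z', np.median(P[350:,150:200,2][d[350:,150:200]>0]) if 0 else '', 'top z',np.median(P[140:150,320:380,2]))
for x in np.arange(.51,.58,.01): 
    print('L',round(x,3),np.round(gap(br[:,np.argmin(abs(xs-x))],ys,-.161),4))
for y in np.arange(-.145,-.10,.01):
    print('S',round(y,3),np.round(gap(br[np.argmin(abs(ys-y))],xs,.594),4))
cn,_=cv2.findContours(cv2.morphologyEx(br,cv2.MORPH_OPEN,np.ones((5,5))),0,2)
pts=np.vstack([q for q in cn if cv2.contourArea(q)>500])[:,0];print(cv2.minAreaRect(np.float32(np.c_[xs[pts[:,0]],ys[pts[:,1]]])*1000))
E
python3 groove.py
```

```text
bench z  top z 0.023698082687418548
L 0.51 [-0.1545 -0.1695]
L 0.52 [-0.1545 -0.1695]
L 0.53 [-0.1545 -0.169 ]
L 0.54 [-0.1545 -0.169 ]
L 0.55 [-0.1545 -0.169 ]
L 0.56 [-0.1545 -0.169 ]
L 0.57 [-0.1545 -0.169 ]
S -0.145 [0.5845 0.5995]
S -0.135 [0.5845 0.5995]
S -0.125 [0.5845 0.5995]
S -0.115 [0.5845 0.5995]
S -0.105 [0.5845 0.5995]
((567.0, -149.5), (139.0, 104.0), 0.0)
```

View pics/rect.png

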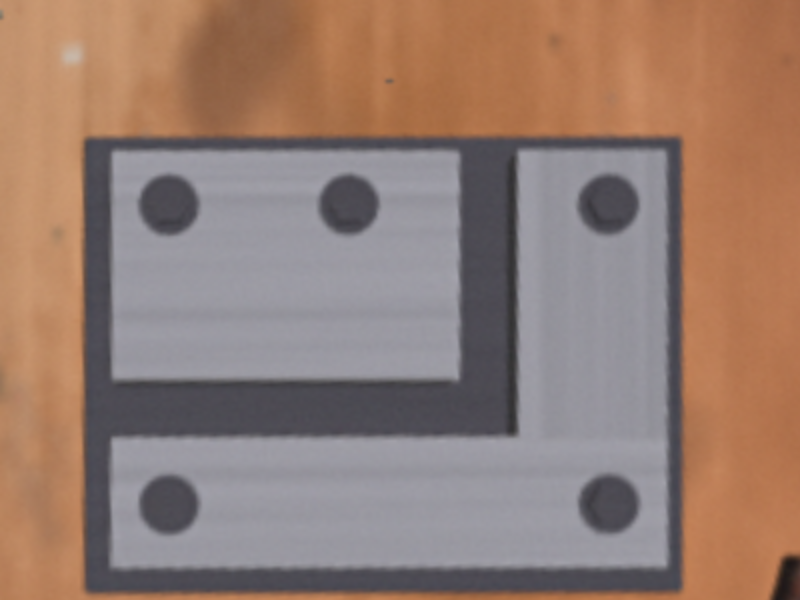

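The rectified view shows the plates square to the world axes, with the corner at about (0.592, -0.162). On to the cradle.

>>> servo_tool --pt "0.7 0.15 0" --pt "1 0.15 0" --pt "1 0.15 0" --pt "1 0.15 0" --pt "1 0.15 0" --yaw '[0, 0, 0, 0, 0]'

```text
time_s: 3.07
ee_pos: [0.5463, -0.1591, 0.2623]
eef_rot: [-3.141, 0.0, 1.645]
force: [-0.5, 0.5, -0.6]
grip_width: 0.0424
gripper_force: 0.0
```

>>> servo_tool --pt "1 0.15 0" --pt "1 0.15 0" --pt "1 0.15 0" --pt "1 0.15 0" --pt "1 0.15 0" --yaw '[0, 0, 0, 0, 0]'

```text
time_s: 3.48
ee_pos: [0.5537, -0.0583, 0.2623]
eef_rot: [-3.141, 0.001, 1.645]
force: [0.3, 0.8, -0.0]
grip_width: 0.0424
gripper_force: 0.0
```

>>> servo_tool --pt "1 0.15 0" --pt "1 0.15 0" --pt "1 0.15 0" --pt "1 0.15 0" --pt "1 0.15 0" --yaw '[0, 0, 0, 0, 0]'

```text
time_s: 3.9
ee_pos: [0.5611, 0.0424, 0.2623]
eef_rot: [-3.141, 0.001, 1.645]
force: [-0.1, -0.4, 0.8]
grip_width: 0.0428
gripper_force: 0.0
```

>>> servo_tool --pt "1 0.15 0" --pt "1 0.15 0" --pt "0.8 0.15 0" --pt "0 0 0" --pt "0 0 0" --yaw '[0, 0, 0, 0, 0]'

```text
time_s: 4.32
ee_pos: [0.5659, 0.0987, 0.2622]
eef_rot: [-3.141, 0.001, 1.648]
force: [0.1, 0.3, 0.2]
grip_width: 0.0429
gripper_force: 0.0
```

```bash
cat > rect.py <<'E'
from h import *
import sys
def rect(tag,x0,x1,y0,y1,z,fx=2):
    s=manip.sense(); print(s['time_s'],s['ee_pos'],s['eef_rot'],s['force'],s['grip_width'])
    ci=camera_info('wrist');im,d=grab_frame('wrist');K=ci['intrinsics']
    xs=np.arange(x0,x1,.0005);ys=np.arange(y1,y0,-.0005);X,Y=np.meshgrid(xs,ys)
    c=(np.stack([X,Y,np.full_like(X,z)],-1)-ci['position'])@rot(ci['attitude'])
    u=c[...,0]/c[...,2]*K[0,0]+K[0,2];v=c[...,1]/c[...,2]*K[1,1]+K[1,2]
    r=cv2.remap(im,u.astype(np.float32),v.astype(np.float32),cv2.INTER_LINEAR)
    cv2.imwrite(f'pics/{tag}.png',cv2.resize(r[:,:,::-1],None,fx=fx,fy=fx))
    cv2.imwrite(f'pics/{tag}_raw.png',im[:,:,::-1])
    v,u=np.mgrid[:480,:640];p=np.stack([(u-K[0,2])/K[0,0]*d,(v-K[1,2])/K[1,1]*d,d],-1)@rot(ci['attitude']).T+ci['position']
    return im,d,p
E
python3 - <<'E'
from rect import *
im,d,p=rect('cr1',.47,.66,.09,.28,.078,1.5)
m=(d>0)&(p[...,2]>.072)&(p[...,2]<.080)&(p[...,1]>.155)&(p[...,1]<.22)&(abs(p[...,0]-.565)<.04)
q=p[m]; print(len(q),q.min(0),q.max(0),np.median(q,0),cv2.fitLine(np.float32(q[:,:2]),cv2.DIST_HUBER,0,.01,.01).ravel())
E
```

```text
4.3167 [0.56588131 0.09870495 0.26222511] [-3.14119514e+00  6.88773027e-04  1.64813056e+00] [0.14183847 0.26826655 0.17318827] 0.04286451969085572
1467 [0.54969412 0.15502512 0.07242113] [0.58334984 0.21997118 0.07999997] [0.56427546 0.18802464 0.07737395] [ 0.10643604 -0.99431956  0.5643744   0.18774717]
```

View pics/cr1.png

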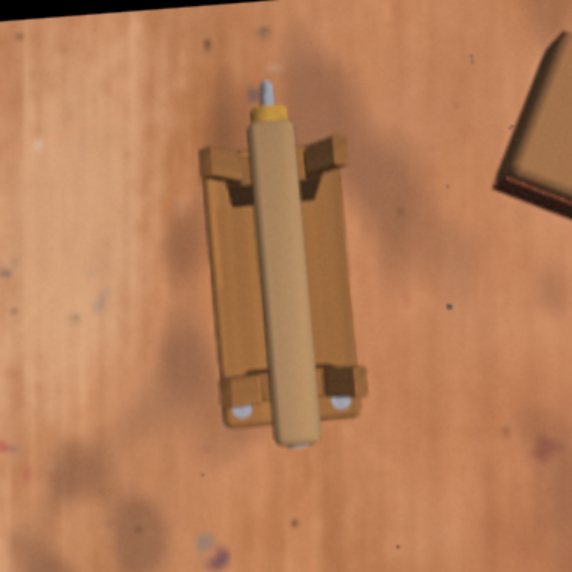

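The rectified crop (3 px/mm) shows the handle axis from (297,444) to (270,105). That gives a yaw of about 94.6°, with the probe origin at about (0.564, 0.189). Now I'll descend and grip.

>>> servo_tool --pt "0.9 0.055 0" --pt "0.9 0.055 0" --pt "0.9 0.055 0" --pt "0.9 0.055 0" --pt "0.9 0.055 0.4" --yaw '[0, 0, 0, 0, 0]'

```text
time_s: 4.78
ee_pos: [0.5663, 0.1874, 0.2556]
eef_rot: [3.139, 0.001, 1.643]
force: [0.2, 0.2, 0.7]
grip_width: 0.043
gripper_force: 0.0
```

>>> servo_tool --pt "0 0 1" --pt "0 0 1" --pt "0 0 1" --pt "0 0 1" --pt "0 0 1" --yaw '[0, 0, 0, 0, 0]'

```text
time_s: 5.2
ee_pos: [0.5654, 0.186, 0.1532]
eef_rot: [3.142, 0.002, 1.644]
force: [-0.3, -0.1, -0.0]
grip_width: 0.043
gripper_force: 0.0
```

>>> servo_tool --pt "0 0 1" --pt "0 0 1" --pt "0 0 1" --pt "0 0 0.8" --pt "0 0 0.8" --yaw '[0, 0, 0, 0, 0]'

```text
time_s: 5.62
ee_pos: [0.5653, 0.1858, 0.061]
eef_rot: [-3.141, 0.002, 1.644]
force: [-0.6, 0.5, -0.3]
grip_width: 0.0429
gripper_force: 0.0
```

>>> servo_tool --pt "0 0 0" --pt "0 0 0" --pt "0 0 0" --yaw '[0, 0, 0]'

```text
time_s: 5.87
ee_pos: [0.5659, 0.1878, 0.0631]
eef_rot: [3.14, 0.0, 1.646]
force: [-0.3, 0.6, 0.9]
grip_width: 0.0429
gripper_force: 0.0
```

>>> servo_tool --pt "0 -0.08 0.05" --pt "0 0 0" --pt "0 0 0" --pt "0 0 0" --pt "0 0 0" --yaw '[0, 0, 0, 0, 0]' --grip 0.3 --force 50

```text
time_s: 6.28
ee_pos: [0.5636, 0.1887, 0.0616]
eef_rot: [3.141, 0.0, 1.647]
force: [-0.4, 0.9, -1.1]
grip_width: 0.0297
gripper_force: 0.0
```

>>> servo_tool --pt "0 0 0" --pt "0 0 0" --pt "0 0 0" --pt "0 0 0" --pt "0 0 0" --yaw '[0, 0, 0, 0, 0]' --grip 1

```text
time_s: 6.7
ee_pos: [0.5638, 0.1888, 0.0616]
eef_rot: [3.141, -0.0, 1.647]
force: [-0.6, -0.4, 2.7]
grip_width: 0.0154
gripper_force: 49.7
```

>>> servo_tool --pt "0 0 0" --pt "0 0 0" --pt "0 0 0" --yaw '[0, 0, 0]'

```text
time_s: 6.95
ee_pos: [0.5638, 0.1889, 0.0616]
eef_rot: [3.141, -0.0, 1.647]
force: [1.5, -0.5, 5.5]
grip_width: 0.0153
gripper_force: 49.9
```

>>> servo_tool --pt "0 0 -0.3" --pt "0 0 -0.7" --pt "0 0 -1" --pt "0 0 -1" --pt "0 0 -1" --yaw '[0, 0, 0, 0, 0]'

```text
time_s: 7.37
ee_pos: [0.562, 0.1884, 0.1417]
eef_rot: [-3.138, 0.001, 1.648]
force: [-0.4, 0.5, -1.3]
grip_width: 0.0149
gripper_force: 49.7
```

>>> servo_tool --pt "0 0 -0.7" --pt "0 0 -0.3" --pt "-0.5 -0.1 0" --pt "-1 -0.2 0" --pt "-1 -0.2 0" --yaw '[0, 0, 0, 0, 0]'

```text
time_s: 7.78
ee_pos: [0.5557, 0.1371, 0.16]
eef_rot: [-3.139, 0.001, 1.649]
force: [0.2, 0.1, -1.1]
grip_width: 0.0153
gripper_force: 49.7
```

>>> servo_tool --pt "-1 -0.2 0" --pt "-1 -0.2 0" --pt "-1 -0.2 0" --pt "-1 -0.2 0" --pt "-1 -0.2 0" --yaw '[0, 0, 0, 0, 0]'

```text
time_s: 8.2
ee_pos: [0.543, 0.0347, 0.1597]
eef_rot: [-3.138, 0.001, 1.647]
force: [0.4, -0.0, -1.4]
grip_width: 0.0155
gripper_force: 49.7
```

>>> servo_tool --pt "-1 -0.2 0" --pt "-1 -0.2 0" --pt "-1 -0.2 0" --pt "-1 -0.2 0" --pt "-1 -0.2 0" --yaw '[0, 0, 0, 0, 0]'

```text
time_s: 8.62
ee_pos: [0.5305, -0.0662, 0.1597]
eef_rot: [-3.138, -0.0, 1.647]
force: [-0.7, 0.1, -1.3]
grip_width: 0.015
gripper_force: 49.7
```

>>> servo_tool --pt "-1 -0.2 0" --pt "-1 -0.2 0" --pt "-1 -0.2 0" --pt "-1 -0.2 0" --pt "-1 -0.2 0" --yaw '[0, 0, 0, 0, 0]'

```text
time_s: 9.03
ee_pos: [0.518, -0.1671, 0.1597]
eef_rot: [-3.138, -0.001, 1.647]
force: [0.6, -0.5, -1.9]
grip_width: 0.015
gripper_force: 49.7
```

>>> servo_tool --pt "-1 -0.2 0" --pt "-1 -0.2 0" --pt "-1 -0.2 0" --pt "-0.6 -0.1 0" --pt "0 0 0" --yaw '[0, 0, 0, 0, 0]'

```text
time_s: 9.45
ee_pos: [0.5095, -0.2423, 0.16]
eef_rot: [-3.138, 0.001, 1.641]
force: [-0.3, -0.9, -1.3]
grip_width: 0.015
gripper_force: 49.7
```

```bash
python3 - <<'E'
from rect import *
im,d,p=rect('tip1',.47,.66,.09,.28,.078,1)
im=cv2.imread('pics/tip1_raw.png')
a=im[40:340,200:460]; b,_=grab_frame('side'); b=b[270:370,210:340,::-1]
cv2.imwrite('pics/tip1c.png',np.hstack([cv2.resize(a,(520,600))[:, :400+0] if 0 else cv2.resize(a,(416,480)),cv2.resize(b,(384,480))]))
E
```

```text
9.45 [ 0.50954831 -0.24233702  0.15996589] [-3.13848242e+00  5.55345524e-04  1.64147054e+00] [-0.31836169 -0.94191469 -1.26816922] 0.014984766776739692
```

View pics/tip1c.png

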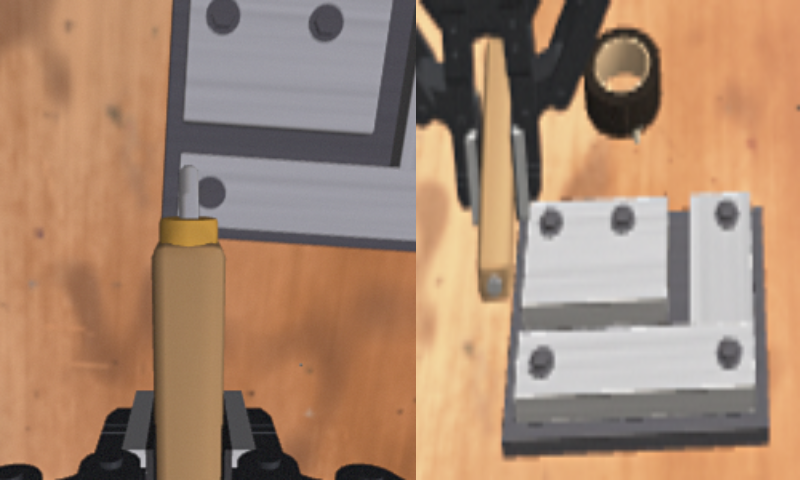

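The wrist crop shows the handle central in the jaws and the shank's bend at raw pixel (317,145). I'll compare that with where the model puts it and check the ball in the scene camera.

```bash
python3 - <<'E'
from h import *
s=manip.sense();T=rot(s['eef_rot']);e=np.array(s['ee_pos'])
Rp=T@np.diag([1,-1,-1]); o=e-T[:,2]*.008
print(s['time_s'],e,s['eef_rot'])
def pr(n,pts):
    ci=camera_info(n);K=ci['intrinsics'];c=(o+np.array(pts)/1000@Rp.T-ci['position'])@rot(ci['attitude']);return np.round(c[:,:2]/c[:,2:]*[K[0,0],K[1,1]]+[K[0,2],K[1,2]],1)
print('wrist: wood top end L/R, shank end',pr('wrist',[[48,8,8],[48,-8,8],[66,0,2],[68,0,0]]))
print('tip',o+Rp@[.066,0,-.055])
t=pr('scene',[[66,0,-55],[66,0,-52],[66,0,0]]);print('scene',t)
im,d=grab_frame('scene');u,v=t[0].astype(int);print(u,v)
c=im[v-50:v+30,u-40:u+40,::-1];c=cv2.resize(c,(560,560),interpolation=cv2.INTER_CUBIC);cv2.imwrite('pics/sc2.png',c);print('predicted tip in crop',(t[0]-[u-40,v-50])*7)
E
```

```text
9.55 [ 0.51115407 -0.23786892  0.16052518] [-3.14019342e+00 -1.64205734e-03  1.64667276e+00]
wrist: wood top end L/R, shank end [[297.7 208. ]
 [345.2 208. ]
 [321.5 152.5]
 [321.4 146.5]]
tip [ 0.50607961 -0.17198694  0.11363367]
scene [[430.  204.4]
 [430.1 203. ]
 [432.6 178.4]]
430 204
predicted tip in crop [280.  352.8]
```

View pics/sc2.png

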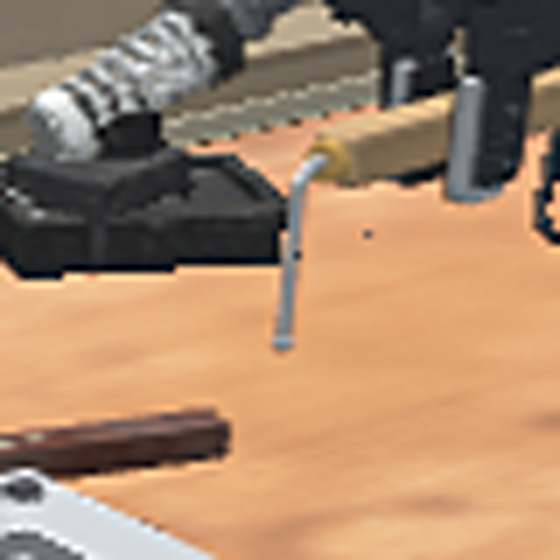

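The ball appears at crop (282,348) against a predicted (280,353), so the model holds to about 1 mm. The wrist camera reads about 2 mm off in x and y, which agrees with the side view, so I'll take the corner as about (0.594, -0.164).

>>> servo_tool --pt "0.2 0.07 0.3" --pt "0.19 0.06 0.7" --pt "0 0 0.9" --pt "0 0 0.9" --pt "0 0 0.7" --yaw '[0, 0, 0, 0, 0]'

```text
time_s: 10.02
ee_pos: [0.5137, -0.228, 0.0898]
eef_rot: [-3.141, -0.001, 1.65]
force: [0.0, -0.3, -1.7]
grip_width: 0.0155
gripper_force: 49.7
```

>>> servo_tool --pt "0 0 0.4" --pt "0 0 0.1" --pt "0 0 0" --yaw '[0, 0, 0]'

```text
time_s: 10.27
ee_pos: [0.5139, -0.2294, 0.0809]
eef_rot: [-3.141, -0.001, 1.649]
force: [-0.8, -0.7, -1.2]
grip_width: 0.0153
gripper_force: 49.7
```

```bash
cat > tip.py <<'E'
from h import *
def state():
    s=manip.sense();T=rot(s['eef_rot']);e=np.array(s['ee_pos'])
    Rp=T@np.diag([1,-1,-1]); o=e-T[:,2]*.008
    tip=o+Rp@[.066,0,-.055]
    print(s['time_s'],'tip',tip.round(4),'rel corner mm',((tip-[.594,-.164,0])*1000).round(1),'F',np.round(s['force'],1),'M',np.round(s['torque'],2),'yaw',s['eef_rot'][2])
    return s,T,tip
if __name__=='__main__': state()
E
python3 - <<'E'
from tip import *
s,T,tip=state()
im,d=grab_frame('scene');ci=camera_info('scene');K=ci['intrinsics']
def pr(w):
    c=(np.array(w)-ci['position'])@rot(ci['attitude']);return (c[:2]/c[2]*[K[0,0],K[1,1]]+[K[0,2],K[1,2]])
t=pr(tip);u,v=t.astype(int);f=9
im=im[v-30:v+30,u-40:u+40,::-1];im=cv2.resize(im,None,fx=f,fy=f,interpolation=cv2.INTER_CUBIC)
for w,col in [(tip,(0,0,255)),([.499,-.171,.024],(0,255,0)),([.499,-.157,.024],(0,255,0)),([.587,-.157,.024],(0,255,0)),([.601,-.171,.024],(0,255,0)),([.587,-.099,.024],(255,0,0)),([.601,-.099,.024],(255,0,0))]:
    q=(pr(w)-[u-40,v-30]+.5)*f;cv2.circle(im,tuple(int(a) for a in q),3,col,-1)
cv2.imwrite('pics/sc3.png',im)
E
```

```text
10.2667 tip [ 0.5087 -0.1635  0.0339] rel corner mm [-85.3   0.5  33.9] F [-0.8 -0.7 -1.2] M [-0.02  0.03 -0.02] yaw 1.6489101070105823
```

View pics/sc3.png

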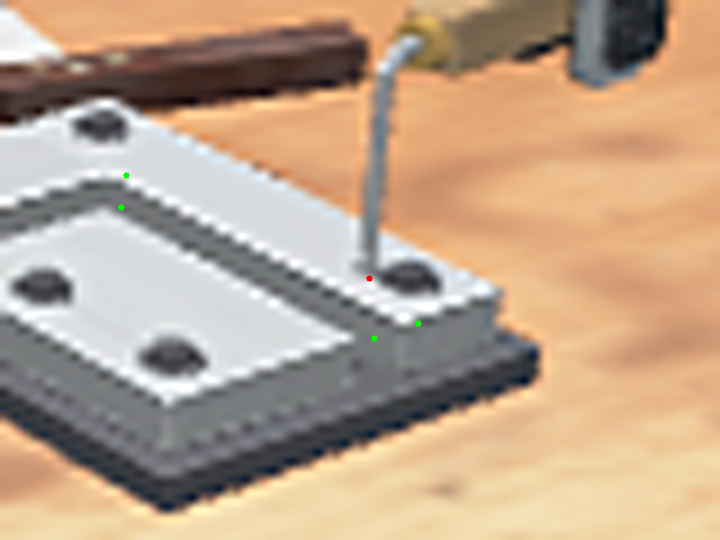

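In the scene view the ball sits at the dot in u and about 1 px above it, while the plates lie about 1.7 px left of where I assumed, roughly 3 mm towards +y. Averaging all the views puts the corner at about (0.5945, -0.163), which is within the 4 mm clearance. I'll lower the tip gently.

>>> servo_tool --pt "0 0 0.2" --pt "0 0 0.2" --pt "0 0 0.2" --pt "0 0 0.2" --pt "0 0 0.15" --yaw '[0, 0, 0, 0, 0]'

```text
time_s: 10.73
ee_pos: [0.5137, -0.2305, 0.0619]
eef_rot: [-3.141, -0.0, 1.647]
force: [0.3, 0.2, -1.4]
grip_width: 0.0149
gripper_force: 49.7
```

```bash
python3 - <<'E'
from tip import *
s,T,tip=state()
im,d=grab_frame('scene');ci=camera_info('scene');K=ci['intrinsics']
def pr(w):
    c=(np.array(w)-ci['position'])@rot(ci['attitude']);return (c[:2]/c[2]*[K[0,0],K[1,1]]+[K[0,2],K[1,2]])
t=pr(tip);u,v=t.astype(int);f=14
a=cv2.resize(im[v-25:v+17,u-28:u+28,::-1],None,fx=f,fy=f,interpolation=cv2.INTER_CUBIC)
cv2.imwrite('pics/sc4.png',a); print((t-[u-28,v-25]+.5)*f)
w,dw=grab_frame('wrist');cv2.imwrite('pics/w4.png',w[:,:,::-1])
E
```

```text
10.7333 tip [ 0.5087 -0.1647  0.0149] rel corner mm [-85.3  -0.7  14.9] F [ 0.3  0.2 -1.4] M [ 0.01  0.01 -0.01] yaw 1.647308399490294
[401.14321606 363.0145987 ]
```

View pics/sc4.png

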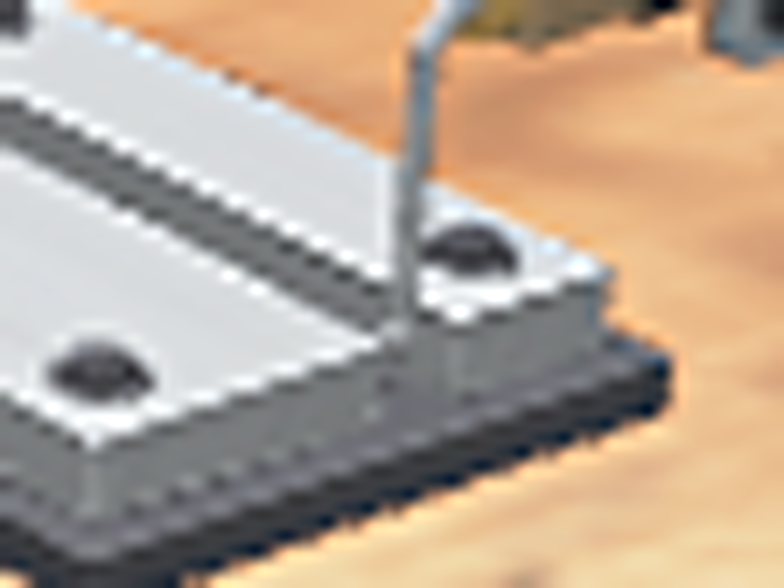

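The shank enters the groove near the -y (outer) edge and reads no force. Shifting +2.7 mm in y centres it, then I start the trace.

>>> servo_tool --pt "0.05 0 0" --pt "0.05 0 0" --pt "0.035 0 0" --pt "0 0 0" --yaw '[0, 0, 0, 0]'

```text
time_s: 11.17
ee_pos: [0.5139, -0.2276, 0.0625]
eef_rot: [3.141, 0.0, 1.648]
force: [0.7, 1.2, -1.4]
grip_width: 0.0152
gripper_force: 49.7
```

>>> servo_tool --pt "-0.009 0.125 0" --pt "-0.009 0.125 0" --pt "-0.009 0.125 0" --pt "-0.009 0.125 0" --pt "-0.009 0.125 0" --yaw '[0, 0, 0, 0, 0]'

```text
time_s: 11.58
ee_pos: [0.5267, -0.2278, 0.0623]
eef_rot: [3.141, 0.0, 1.647]
force: [-0.1, 0.5, -0.6]
grip_width: 0.0153
gripper_force: 49.7
```

```bash
python3 - <<'E'
from tip import *
s,T,tip=state()
im,d=grab_frame('scene');ci=camera_info('scene');K=ci['intrinsics']
def pr(w):
    c=(np.array(w)-ci['position'])@rot(ci['attitude']);return (c[:2]/c[2]*[K[0,0],K[1,1]]+[K[0,2],K[1,2]])
t=pr(tip);u,v=t.astype(int);f=14
a=cv2.resize(im[v-25:v+17,u-28:u+28,::-1],None,fx=f,fy=f,interpolation=cv2.INTER_CUBIC)
w,dw=grab_frame('wrist')
b=cv2.resize(w[60:260,240:440,::-1],(588,588)) if 0 else w[60:260,240:440,::-1]
b=cv2.resize(b,(400,400),interpolation=cv2.INTER_CUBIC);a=cv2.resize(a[94:494,192:592],(400,400))
cv2.imwrite('pics/sc5.png',np.hstack([a,b]))
E
```

```text
11.5833 tip [ 0.5216 -0.162   0.0153] rel corner mm [-72.4   2.   15.3] F [-0.1  0.5 -0.6] M [ 0.01 -0.01  0.04] yaw 1.6474361389935277
```

View pics/sc5.png

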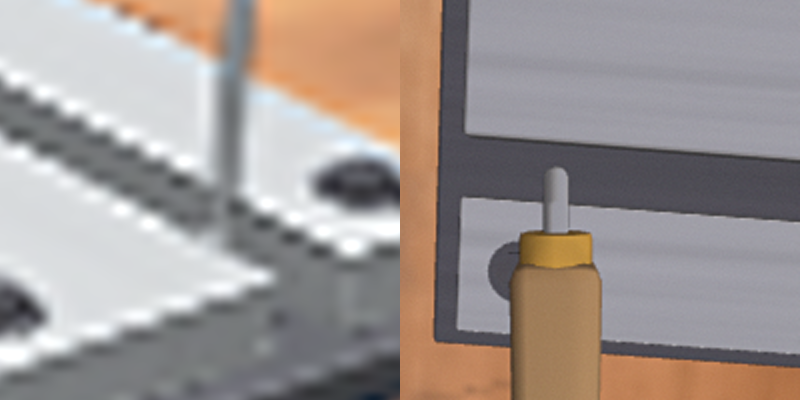

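The wrist view looks straight down the shank at (556,178), against a groove centre at v≈172, so the ball is still about 1.5 mm toward -y. It is also about 22 mm inside the open end. That puts the corner at about (0.5947, -0.1607). I'll continue and blend in the shift.

>>> servo_tool --pt "0.004 0.125 0.01" --pt "0.004 0.125 0.01" --pt "0.004 0.125 0.01" --pt "0.004 0.125 0.01" --pt "0.004 0.125 0" --yaw '[0, 0, 0, 0, 0]'

```text
time_s: 12.1
ee_pos: [0.5389, -0.2264, 0.0614]
eef_rot: [-3.142, 0.0, 1.647]
force: [0.4, -0.6, -1.4]
grip_width: 0.0152
gripper_force: 49.7
```

>>> servo_tool --pt "-0.0095 0.125 0" --pt "-0.0095 0.125 0" --pt "-0.0095 0.125 0" --pt "-0.0095 0.125 0" --pt "-0.0095 0.125 0" --yaw '[0, 0, 0, 0, 0]'

```text
time_s: 12.52
ee_pos: [0.5515, -0.2265, 0.0615]
eef_rot: [3.142, 0.0, 1.647]
force: [0.3, 0.1, -2.1]
grip_width: 0.0154
gripper_force: 49.7
```

>>> servo_tool --pt "-0.0095 0.125 0" --pt "-0.0095 0.125 0" --pt "-0.0095 0.125 0" --pt "-0.0095 0.125 0" --pt "-0.0095 0.125 0" --yaw '[0, 0, 0, 0, 0]'

```text
time_s: 12.93
ee_pos: [0.564, -0.2264, 0.0615]
eef_rot: [-3.142, 0.0, 1.647]
force: [-0.2, -0.8, -1.3]
grip_width: 0.0153
gripper_force: 49.7
```

```bash
python3 tip.py
```

```text
12.9333 tip [ 0.5589 -0.1606  0.0145] rel corner mm [-35.1   3.4  14.5] F [-0.2 -0.8 -1.3] M [ 0.   -0.   -0.02] yaw 1.6473367135413721
```

>>> servo_tool --pt "-0.0095 0.125 0" --pt "-0.0095 0.125 0" --pt "-0.0095 0.125 0" --pt "-0.0095 0.125 0" --pt "-0.0095 0.125 0" --yaw '[0, 0, 0, 0, 0]'

```text
time_s: 13.35
ee_pos: [0.5765, -0.2264, 0.0615]
eef_rot: [-3.142, 0.0, 1.647]
force: [0.3, 0.7, -1.9]
grip_width: 0.015
gripper_force: 49.7
```

>>> servo_tool --pt "-0.0095 0.125 0" --pt "-0.0095 0.125 0" --pt "-0.0095 0.125 0" --pt "-0.0095 0.125 0" --pt "-0.0095 0.125 0" --yaw '[0, 0, 0, 0, 0]'

```text
time_s: 13.77
ee_pos: [0.5891, -0.2264, 0.0615]
eef_rot: [-3.142, 0.0, 1.647]
force: [0.1, -0.3, -1.7]
grip_width: 0.0157
gripper_force: 49.7
```

>>> servo_tool --pt "-0.0095 0.125 0" --pt "-0.0095 0.125 0" --pt "-0.0095 0.125 0" --pt "-0.007 0.1 0" --pt "0 0 0" --yaw '[0, 0, 0, 0, 0]'

```text
time_s: 14.18
ee_pos: [0.5989, -0.2262, 0.0616]
eef_rot: [3.141, 0.0, 1.648]
force: [-0.1, 0.1, -1.4]
grip_width: 0.0152
gripper_force: 49.7
```

```bash
python3 - <<'E'
from tip import *
state(); w,d=grab_frame('wrist'); cv2.imwrite('pics/w6.png',w[:,:,::-1]); g=w.astype(int).mean(2)
def runs(line,off):
    dk=line<120; e=np.flatnonzero(np.diff(dk.astype(int)))+off; return e.tolist()
for v in (40,60,80,100,120): print('row',v,runs(g[v,200:460],200))
for u in (250,270,290,305): print('col',u,runs(g[60:240,u],60))
E
```

```text
14.1833 tip [ 0.5939 -0.1604  0.0146] rel corner mm [-0.1  3.6 14.6] F [-0.1  0.1 -1.4] M [0.04 0.01 0.01] yaw 1.647618605000313
row 40 [246, 248, 311, 343, 380, 412, 429, 438]
row 60 [310, 342, 426, 435]
row 80 [309, 340, 423, 432]
row 100 [307, 338, 421, 429]
row 120 [306, 337, 418, 426]
col 250 [127, 158, 225, 232]
col 270 [128, 160, 227, 234]
col 290 [130, 161, 228, 235]
col 305 [130, 163, 175, 196]
```

>>> servo_tool --pt "0.125 0.022 0" --pt "0.125 0.022 0" --pt "0.125 0.0095 0" --pt "0.125 0.0095 0" --pt "0.125 0.0095 0" --yaw '[0, 0, 0, 0, 0]'

```text
time_s: 14.65
ee_pos: [0.5988, -0.2133, 0.0615]
eef_rot: [3.142, 0.0, 1.648]
force: [-0.4, -0.4, -1.5]
grip_width: 0.0154
gripper_force: 49.7
```

>>> servo_tool --pt "0.125 0.0095 0" --pt "0.125 0.0095 0" --pt "0.125 0.0095 0" --pt "0.125 0.0095 0" --pt "0.125 0.0095 0" --yaw '[0, 0, 0, 0, 0]'

```text
time_s: 15.07
ee_pos: [0.5988, -0.201, 0.0615]
eef_rot: [3.142, 0.0, 1.647]
force: [0.4, 0.1, -0.6]
grip_width: 0.0154
gripper_force: 49.7
```

```bash
python3 - <<'E'
from tip import *
state(); w,d=grab_frame('wrist'); g=w.astype(int).mean(2)
for v in (80,100,120): print('row',v,(np.flatnonzero(np.diff((g[v,280:370]<120).astype(int)))+280).tolist())
E
```

```text
15.0667 tip [ 0.5938 -0.1352  0.0145] rel corner mm [-0.2 28.8 14.5] F [ 0.4  0.1 -0.6] M [ 0.04  0.03 -0.01] yaw 1.647384345937484
row 80 [308, 340]
row 100 [307, 338]
row 120 [306, 337]
```

>>> servo_tool --pt "0.125 0.014 0" --pt "0.125 0.014 0" --pt "0.125 0.014 0" --pt "0.125 0.014 0" --pt "0.125 0.014 0" --yaw '[0, 0, 0, 0, 0]'

```text
time_s: 15.53
ee_pos: [0.5993, -0.1884, 0.0615]
eef_rot: [3.142, 0.0, 1.647]
force: [0.3, 0.8, -1.2]
grip_width: 0.0152
gripper_force: 49.7
```

>>> servo_tool --pt "0.125 0.0095 0" --pt "0.125 0.0095 0" --pt "0.125 0.0095 0" --pt "0.125 0.0095 0" --pt "0.125 0.0095 0" --yaw '[0, 0, 0, 0, 0]'

```text
time_s: 15.95
ee_pos: [0.5992, -0.1759, 0.0615]
eef_rot: [-3.142, 0.0, 1.647]
force: [-0.1, 0.1, -1.6]
grip_width: 0.0151
gripper_force: 49.7
```

>>> servo_tool --pt "0.125 0.0095 0" --pt "0.125 0.0095 0" --pt "0.125 0.0095 0" --pt "0.125 0.0095 0" --pt "0.125 0.0095 0" --yaw '[0, 0, 0, 0, 0]'

```text
time_s: 16.37
ee_pos: [0.5992, -0.1634, 0.0615]
eef_rot: [3.142, 0.0, 1.647]
force: [0.1, -0.3, -1.4]
grip_width: 0.0151
gripper_force: 49.7
```

>>> servo_tool --pt "0.03 0 0" --pt "0 0 0" --pt "0 0 0" --yaw '[0, 0, 0]'

```text
time_s: 16.62
ee_pos: [0.5992, -0.1631, 0.0615]
eef_rot: [3.142, 0.0, 1.647]
force: [-0.3, 0.1, -0.7]
grip_width: 0.0149
gripper_force: 49.7
```

```bash
python3 tip.py
```

```text
16.6167 tip [ 0.5941 -0.0973  0.0145] rel corner mm [ 0.1 66.7 14.5] F [-0.3  0.1 -0.7] M [-0.01  0.02 -0.  ] yaw 1.6474442585314328
```

>>> servo_tool --pt "0 0 -0.3" --pt "0 0 -0.7" --pt "0 0 -1" --pt "0 0 -1" --pt "0 0 -1" --yaw '[0, 0, 0, 0, 0]'

```text
time_s: 17.03
ee_pos: [0.5995, -0.1631, 0.1438]
eef_rot: [3.14, 0.0, 1.647]
force: [-0.0, -0.4, -0.9]
grip_width: 0.0157
gripper_force: 49.7
```

>>> servo_tool --pt "0 0 -0.7" --pt "0 0 -0.3" --pt "0.5 0 0" --pt "1 -0.025 0" --pt "1 -0.025 0" --yaw '[0, 0, 0, 0, 0]'

```text
time_s: 17.45
ee_pos: [0.5935, -0.1129, 0.1609]
eef_rot: [-3.14, -0.0, 1.645]
force: [-0.5, 0.4, -1.3]
grip_width: 0.0152
gripper_force: 49.7
```

>>> servo_tool --pt "1 -0.025 0" --pt "1 -0.025 0" --pt "1 -0.025 0" --pt "1 -0.025 0" --pt "1 -0.025 0" --yaw '[0, 0, 0, 0, 0]'

```text
time_s: 17.87
ee_pos: [0.583, -0.0119, 0.1606]
eef_rot: [-3.14, -0.0, 1.648]
force: [1.1, -0.8, -1.3]
grip_width: 0.0156
gripper_force: 49.7
```

>>> servo_tool --pt "1 -0.025 0" --pt "1 -0.025 0" --pt "1 -0.025 0" --pt "1 -0.025 0" --pt "1 -0.025 0" --yaw '[0, 0, 0, 0, 0]'

```text
time_s: 18.28
ee_pos: [0.5727, 0.0874, 0.1606]
eef_rot: [-3.14, -0.0, 1.648]
force: [0.5, -0.5, -1.1]
grip_width: 0.0151
gripper_force: 49.7
```

>>> servo_tool --pt "1 -0.025 0" --pt "1 -0.025 0" --pt "1 -0.025 0" --pt "1 -0.025 0" --pt "0.7 -0.025 0" --yaw '[0, 0, 0, 0, 0]'

```text
time_s: 18.7
ee_pos: [0.5626, 0.1823, 0.1607]
eef_rot: [-3.14, -0.001, 1.65]
force: [0.3, 0.2, -0.8]
grip_width: 0.0154
gripper_force: 49.7
```

>>> servo_tool --pt "0.5 0 0" --pt "0 0 0" --pt "0 0 0" --pt "0 0 0" --yaw '[0, 0, 0, 0]'

```text
time_s: 19.03
ee_pos: [0.5636, 0.1878, 0.161]
eef_rot: [-3.141, 0.001, 1.646]
force: [0.1, -0.6, -1.4]
grip_width: 0.0152
gripper_force: 49.7
```

>>> servo_tool --pt "0.055 0 0.5" --pt "0 0 1" --pt "0 0 1" --pt "0 0 0.8" --pt "0 0 0.5" --yaw '[0, 0, 0, 0, 0]'

```text
time_s: 19.45
ee_pos: [0.5624, 0.1884, 0.0828]
eef_rot: [-3.138, 0.002, 1.646]
force: [-0.2, -0.5, -1.3]
grip_width: 0.0154
gripper_force: 49.7
```

>>> servo_tool --pt "0 0 0.35" --pt "0 0 0.3" --pt "0 0 0.2" --pt "0 0 0.1" --pt "0 0 0.1" --yaw '[0, 0, 0, 0, 0]'

```text
time_s: 19.87
ee_pos: [0.564, 0.1906, 0.0648]
eef_rot: [3.14, -0.0, 1.647]
force: [0.1, 0.2, -1.1]
grip_width: 0.0152
gripper_force: 49.7
```

>>> servo_tool --pt "0 0 0.08" --pt "0 0 0" --pt "0 0 0" --yaw '[0, 0, 0]'

```text
time_s: 20.12
ee_pos: [0.5638, 0.1905, 0.0632]
eef_rot: [3.141, -0.0, 1.647]
force: [-0.4, -0.2, -1.9]
grip_width: 0.015
gripper_force: 49.7
```

>>> servo_tool --pt "-0.08 0 0.04" --pt "0 0 0.03" --pt "0 0 0" --pt "0 0 0" --yaw '[0, 0, 0, 0]'

```text
time_s: 20.45
ee_pos: [0.5639, 0.1885, 0.0617]
eef_rot: [3.141, 0.0, 1.647]
force: [-0.3, -0.4, -0.6]
grip_width: 0.0151
gripper_force: 49.9
```

>>> servo_tool --pt "0 0 0" --pt "0 0 0" --pt "0 0 0" --pt "0 0 0" --pt "0 0 0" --yaw '[0, 0, 0, 0, 0]' --grip 0.4

```text
time_s: 20.87
ee_pos: [0.5637, 0.1889, 0.0615]
eef_rot: [3.142, -0.0, 1.647]
force: [0.3, 0.3, -0.3]
grip_width: 0.0258
gripper_force: 0.0
```

>>> servo_tool --pt "0 0 0" --pt "0 0 0" --pt "0 0 0" --pt "0 0 0" --pt "0 0 0" --yaw '[0, 0, 0, 0, 0]' --grip 0

```text
time_s: 21.28
ee_pos: [0.5637, 0.1888, 0.0615]
eef_rot: [3.142, 0.0, 1.647]
force: [0.4, 0.3, 0.2]
grip_width: 0.0425
gripper_force: 0.0
```

>>> servo_tool --pt "0 0 -0.2" --pt "0 0 -0.5" --pt "0 0 -1" --pt "0 0 -1" --pt "0 0 -1" --yaw '[0, 0, 0, 0, 0]'

```text
time_s: 21.7
ee_pos: [0.5637, 0.189, 0.1371]
eef_rot: [3.141, -0.0, 1.648]
force: [0.4, -0.3, 0.5]
grip_width: 0.0424
gripper_force: 0.0
```

>>> servo_tool --pt "-0.8 0 -1" --pt "-1 0 -1" --pt "-1 0 -1" --pt "-1 0 -1" --pt "-0.7 0 -1" --yaw '[0, 0, 0, 0, 0]'

```text
time_s: 22.12
ee_pos: [0.5707, 0.0969, 0.2375]
eef_rot: [3.141, 0.001, 1.646]
force: [1.0, -0.2, 0.4]
grip_width: 0.0421
gripper_force: 0.0
```

>>> servo_tool --pt "0 0 -1" --pt "0 0 -0.3" --pt "0 0 0" --pt "0 0 0" --yaw '[0, 0, 0, 0]'

```text
time_s: 22.45
ee_pos: [0.5701, 0.0999, 0.2614]
eef_rot: [3.142, -0.0, 1.649]
force: [-0.1, 0.8, -0.3]
grip_width: 0.0428
gripper_force: 0.0
```

```bash
python3 - <<'E'
from rect import *
im,d,p=rect('cr2',.47,.66,.09,.28,.078,1.5)
m=(d>0)&(p[...,2]>.072)&(p[...,2]<.080)&(p[...,1]>.155)&(p[...,1]<.22)&(abs(p[...,0]-.565)<.04)
q=p[m]; print(len(q),q.min(0),q.max(0),np.median(q,0),cv2.fitLine(np.float32(q[:,:2]),cv2.DIST_HUBER,0,.01,.01).ravel())
a=cv2.imread('pics/cr1.png').astype(np.float32);b=cv2.imread('pics/cr2.png').astype(np.float32)
ga,gb=[cv2.cvtColor(x,cv2.COLOR_BGR2GRAY)[60:460,180:380] for x in (a,b)]
print('shift px(3/mm)',cv2.phaseCorrelate(ga,gb),'meandiff',abs(ga-gb).mean(),
 'handle only',cv2.phaseCorrelate(ga[130:300,50:140].copy(),gb[130:300,50:140].copy()),'ends',cv2.phaseCorrelate(ga[0:90,60:130].copy(),gb[0:90,60:130].copy()))
for n in ('side','scene'):
    o=np.load(n+'0.npz')['im'].astype(int);c=grab_frame(n)[0].astype(int);df=abs(o-c).sum(2)
    bx=dict(side=dict(cr=(190,255,268,308),tape=(272,302,262,298),off=(205,235,324,380)),scene=dict(cr=(235,308,218,295),tape=(248,275,333,364),off=(235,280,186,222)))[n]
    for k,(a0,a1,b0,b1) in bx.items(): print(n,k,'changed px',int((df[a0:a1,b0:b1]>60).sum()))
E
```

```text
22.45 [0.57014298 0.09992538 0.26141234] [ 3.14153008e+00 -1.61390514e-04  1.64869261e+00] [-0.05925878  0.82625235 -0.31316625] 0.04282095058934841
1496 [0.54699742 0.15501127 0.07209805] [0.58318057 0.21997525 0.07998668] [0.56239348 0.18852749 0.07742874] [ 0.10757423 -0.9941971   0.5625176   0.18787801]
shift px(3/mm) ((0.07256705322797075, -1.089031688678375), 0.3617145683288574) meandiff 5.569379 handle only ((0.311974540995692, -0.29489395979136646), 0.2867620004253623) ends ((-0.8935565491098885, -1.0295761048914187), 0.18339992776329134)
side cr changed px 83
side tape changed px 0
side off changed px 0
scene cr changed px 163
scene tape changed px 0
scene off changed px 0
```

```bash
python3 -c "
from rig import manip
print(manip.close_job())"
```

```text
the job is handed in; nothing more can be done
None
```

The probe was traced at about 3 cm/s along the long leg, round the corner and along the short leg to about 1.5 mm from its open end, with contact forces staying within sensor noise; it is back in both saddles, the tape and offcut have not moved, and the job was handed in at about 22.5 s.

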